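Probe the meal box

TASK

Pull the sprung blue shutter on the meal box out by its black tab until its yellow line meets the red marks, so that its hole lies over the port in the lid, and let go of it there. Then take the yellow probe thermometer from its stand and lower its stem upright through the port until the orange band on the stem is level with the top of the lid, never touching the box or the shutter with the probe. Finish holding it still there, centred in the port, and leave everything else on the table where it is.

Things in the scene. Friction and masses are not known exactly. Their poses are not given: they have to be found in the camera images.
- mealbox: Fixed steel meal box with a thick white lid, 200 mm (its x) by 160 mm (its y) by 110 mm high. Origin: centre of its underside. Its -x side faces roughly towards the robot. The lid is 30 mm thick (from 80 to 110 mm height) and has a round vertical port through it, the guide bore, 24 mm across; the box is empty below, with its inner floor at 5 mm height. The lid carries the shutter between two grey rails along x, 7 mm high, each 8 mm wide with 62 mm of space between them.
- port (a point): Centre of the port's mouth, at the level of the lid's top face (110 mm above the table), 30 mm to +x of the box's centre. z up. Lid and pulled-out shutter together: the shutter's top face is 4 mm higher than this point.
- shutter (a joint): Travel of the blue shutter in m: 0 shut, grows as it is pulled along the box's -x; end stop at 0.070. It starts between 0 and 0.012. At 0.045 the yellow line across the shutter meets the red marks on rails and lid, and the shutter's 30 mm round hole is centred over the port; well short of this or beyond it, the shutter covers the port. A light spring (30 N/m) draws it shut but sliding friction (3 N) holds it where it is let go; pulling takes 3 to 5 N.
- shutter_tab (a point): Centre of the black upright pull tab on the shutter: 14 mm thick along the box's x, 36 mm wide along its y, 30 mm high (114 to 144 mm above the table); this point is 129 mm above the table. The tab moves with the shutter. 65 mm to -x of the port when shut, 110 mm at the mark. The shutter is a plate 145 mm long, 60 mm wide and 4 mm thick on top of the lid; free space either side of the tab along x.
- stand: Fixed probe stand: grey foot 90 x 90 x 8 mm, green square column 44 x 44 mm, its top 110 mm above the table, with a 14 mm vertical hole down its middle. Origin: centre of the underside, on the hole's axis.
- probe_handle (a point): Centre of the yellow handle of the loose probe thermometer, a box 24 x 24 mm and 80 mm tall, square to this frame's x and y; z runs up along the probe, from tip to handle. In the stand the handle rests on the column, this point 150 mm above the table. Below the handle is a steel stem 6 mm across and 100 mm long. Probe about 0.11 kg.
- probe_tip (a point): Lower end of the probe's stem, 140 mm below the handle's centre along the probe's axis. In the stand it is 10 mm above the table.
- probe_band (a point): Middle of the 5 mm high orange band on the stem, 60 mm above the tip, 40 mm below the handle's underside.
- glove_box_left: Bystander: tan carton 240 x 125 x 50 mm, loose, origin under its centre.
- glove_box_right: Bystander: the same carton on the other side.
- walnut1: Bystander: walnut, 37 mm, loose, origin under its centre.
- walnut2: Bystander: walnut, 37 mm, loose, origin under its centre.
- pliers: Bystander: pliers with red handles, 175 mm long along x, 16 mm high; origin on the table under the pivot.
- mug: Bystander: white mug, 76 mm across, 90 mm high; origin under its centre.
- sanitizer: Bystander: clear bottle, 60 mm across, 150 mm high; origin under its centre.
Mind the look-alikes: they are no part of the job. What is shaped like the stand but purple is not meant.

How it is judged:
By the outcome, as a careful person would: the job done as asked, in the order asked, and still so for the second after the job is handed in, while the arm keeps its last pose, push and grip.
It also fails if it takes over 72 s, if anything falls off the work surface, if the arm or the gripper's body presses on something with over 40 N, if the wrist force passes 120 N, or if a joint passes its speed limit or range.

ROBOT

A 6-joint arm with a two-finger parallel gripper is mounted at the origin on the work surface. World frame = base frame: x ahead of the robot, y to its left, z up, the work surface at z = 0. Lengths are in m, angles in rad, forces in N, time in s.
With the tool pointing down it reaches from about 0.275 to 0.75 m from the base axis. Payload 10.2 kg.
Tool frame: the origin (TCP) lies at the centre of the arm's flange, where the gripper is bolted on; the fingertips stand 166 mm ahead of it and the grasp point (between the pads) lies 147 mm ahead of it (arm.tips_ahead is the distance from the TCP to the fingertips, in m); y points along the fingers, z is the direction in which the jaws open and shut, and the axes are right-handed (so a half turn about y gives the same grasp; the last joint's range is limited). The gripper opens to 88 mm and grips with 3 to 60 N. Pads are 18 mm wide; open, the fingers measure 123 mm over their backs; the gripper's body (75 mm by 187 mm) begins 45 mm behind the grasp point.
Start: joints at [1.081, 0.313, 1.498, -0, 1.331, -0.223], TCP at [0.138, 0.506, 0.405] pointing down, gripper open.
Joint ranges: [-2.94, 2.94], [-0.97, 2.17], [0.19, 2.56], [-1.23, 4.37], [0.02, 3.11], [-2.88, 2.88]. Speed limits (rad/s): [2.39, 2.39, 3.01, 3.14, 3.14, 3.14].

INTERFACE

Orientations are given as a rotation vector (axis times angle).
In Python, from station import arm gives the robot as it stands. Calls block until the motion is done:
- arm.reach(position, orientation): joint-space move of the TCP to a pose.
- arm.servo_line(position, max_speed=0.15, orientation=None, contact_N=None): straight line of the TCP; orientation=None keeps the orientation; max_speed is the mean speed in m/s. With contact_N (N) it stops when the force on the tool has changed by that much, and returns True; else False.
- arm.movej(angles): joint-space move.
- arm.grip(opening, strength=None): finger opening in m; strength is the grip in N (None keeps the last); returns when the fingers have stopped.
- arm.sleep(seconds).
- arm.solve_ik(position, orientation): joint angles nearest the present ones, or None.
- arm.get_state(): the state.
- arm.grab_frame(name): name is "scene" or "top" or "wrist"; returns a dict with "img" (420x560x3 uint8, blue, green, red), "K" (3x3 intrinsics, pixels), "distortion" ([k1, k2, p1, p2, k3] as OpenCV has them; the pictures are not rectified), "cam_to_world" (4x4, takes a point from camera to world coordinates); the wrist camera has in their place "mount" (4x4, takes a point from camera to tool coordinates, whose origin is the TCP and whose axes are the tool frame's). Camera axes: x right, y up, looking along -z (the intrinsics and any distortion apply to the point x, -y, -z); pixel columns grow to the right and rows downward; lengths in m; the calibration is good to about 2 mm. A picture is of the moment at which its call begins: read the wrist's pose just before it. There is no depth.
A pose or a line that the arm cannot do raises arm.PlanningError and nothing moves.
- arm.hand_in(): hands the job in, once; it reports no verdict.
The state is a dict: "time_s": time; "qpos": joint angles; "dq": joint speeds; "tau": joint torques, N m; "eef_pos": TCP position; "tool_rot": TCP orientation; "contact_force": force on the tool from outside, world axes, zero at the start; "wrist_torque": the same for the moment, N m; "width": finger opening in m.
Only numpy, scipy, OpenCV 4.12 (cv2) and the standard library are available. Lean on these libraries where they do the work, as an engineer would, in place of code of your own. Each camera call takes 0.05 s, during which the arm holds its last target. There are 200 camera calls.

## Working session

There is one attempt and no reset: what is moved stays moved. The work goes in short steps, each a Python script; the robot and the scene stay as the last script left them, time stands still between calls to the robot, and variables do not carry over. Pictures are saved under pics/ and viewed, on a budget of 10 in all, crops included, one or two more only if the job needs it, and the job is handed in when it is done.

```bash
ls; mkdir -p pics; python3 - <<'E'
from station import arm
import cv2,pickle,numpy as np
d={}
for n in("scene","top","wrist"):
    s=arm.get_state(); f=arm.grab_frame(n); f['s']=s; d[n]=f; 
    print(n,f['K'].tolist(),f['distortion'],f.get('cam_to_world',f.get('mount')))
pickle.dump(d,open('f0.pkl','wb')); print(s)
for n in("scene","top"): cv2.imwrite(f'pics/{n}0.png',cv2.resize(d[n]['img'],(800,600),interpolation=cv2.INTER_CUBIC))
E
```

```text
pics
scene [[442.28743974271333, 0.0, 278.57941347158305], [0.0, 442.28743974271333, 203.92472807551331], [0.0, 0.0, 1.0]] [-0.14074141  0.          0.          0.          0.        ] [[ 0.10517635 -0.79886988  0.59223716  1.18317307]
 [ 0.99430066  0.07403392 -0.07671496 -0.0779563 ]
 [ 0.01743964  0.5969304   0.80210346  1.05390224]
 [ 0.          0.          0.          1.        ]]
top [[431.6584117988204, 0.0, 285.16391640902714], [0.0, 431.6584117988204, 206.01099123652185], [0.0, 0.0, 1.0]] [-0.14049415  0.          0.          0.          0.        ] [[-2.97126994e-04  9.93869718e-01 -1.10557202e-01  3.47299851e-01]
 [-9.99935428e-01  9.60651831e-04  1.13232838e-02  9.51513183e-03]
 [ 1.13600759e-02  1.10553427e-01  9.93805257e-01  1.28560226e+00]
 [ 0.00000000e+00  0.00000000e+00  0.00000000e+00  1.00000000e+00]]
wrist [[314.9790461307984, 0.0, 284.39078013998284], [0.0, 314.9790461307984, 207.8086647694562], [0.0, 0.0, 1.0]] [-0.03980041  0.          0.          0.          0.        ] [[-1.31045292e-04 -9.46218467e-01 -3.23528353e-01 -8.36357739e-02]
 [ 6.33200558e-04  3.23528212e-01 -9.46218312e-01  2.00651299e-02]
 [ 9.99999791e-01 -3.28855789e-04  5.56749212e-04 -2.24125465e-04]
 [ 0.00000000e+00  0.00000000e+00  0.00000000e+00  1.00000000e+00]]
{'time_s': 0.1, 'qpos': array([ 1.08059116e+00,  3.13389082e-01,  1.49832760e+00, -4.25635753e-05,
        1.33099438e+00, -2.23410284e-01]), 'dq': array([-0.00020646, -0.00140832, -0.00063515,  0.00061671, -0.00091551,
        0.00136424]), 'tau': array([ 2.01224306e-03, -4.02810752e+01, -2.52643865e+01,  6.95679593e-02,
        3.41974804e-02, -4.52660254e-05]), 'eef_pos': array([0.13841857, 0.50639552, 0.40423335]), 'tool_rot': array([-1.56169586,  0.20972759, -0.20917339]), 'contact_force': array([-0.1385822 ,  0.19257121, -0.10304156]), 'wrist_torque': array([-0.04762534, -0.03406341, -0.05469031]), 'width': 0.0880853254226808}
```

View pics/scene0.png

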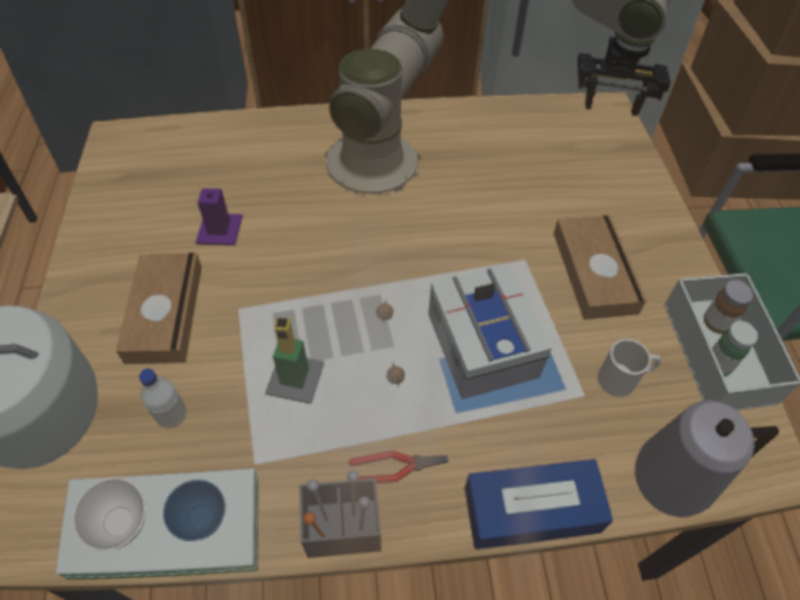

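View pics/top0.png

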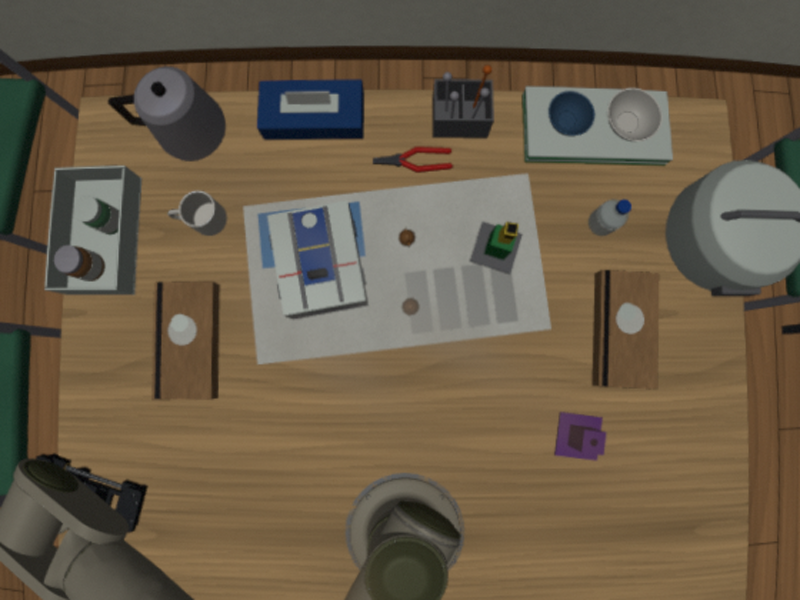

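The scene view shows the tab at about (484,291), the yellow line at (492,321) and the probe top at (284,323). The top view shows the tab at (317,273), the line at (313,246) and the probe top at (511,229). Next I'll enlarge these areas in one mosaic.

```bash
cat > h.py <<'E'
import numpy as np, cv2
from scipy.spatial.transform import Rotation as R
def c2w(f):
    if 'cam_to_world' in f: return np.array(f['cam_to_world'])
    T=np.eye(4); T[:3,:3]=R.from_rotvec(f['s']['tool_rot']).as_matrix(); T[:3,3]=f['s']['eef_pos']
    return T@np.array(f['mount'])
def ray(f,p):
    u=cv2.undistortPoints(np.array([[p]],float),np.array(f['K']),np.array(f['distortion']))[0,0]
    T=c2w(f); d=T[:3,:3]@[u[0],-u[1],-1]; return T[:3,3],d/np.linalg.norm(d)
def tri(*fp):
    A=np.zeros((3,3));b=np.zeros(3);rs=[ray(f,p) for f,p in fp]
    for o,d in rs: M=np.eye(3)-np.outer(d,d);A+=M;b+=M@o
    x=np.linalg.solve(A,b); return x,[np.linalg.norm(np.cross(x-o,d)) for o,d in rs]
def onz(f,p,z):
    o,d=ray(f,p); return o+d*(z-o[2])/d[2]
def proj(f,X):
    T=np.linalg.inv(c2w(f)); x=T[:3,:3]@X+T[:3,3]; x=x*[1,-1,-1]
    return cv2.projectPoints(x.reshape(1,1,3),np.zeros(3),np.zeros(3),np.array(f['K']),np.array(f['distortion']))[0][0,0]
def crop(f,x,y,w,h,k): return cv2.resize(f['img'][y:y+h,x:x+w],None,fx=k,fy=k,interpolation=cv2.INTER_CUBIC)
E
python3 - <<'E'
from h import *; import pickle
d=pickle.load(open('f0.pkl','rb')); S,T=d['scene'],d['top']
a=np.hstack([crop(S,295,180,100,75,4),crop(S,175,215,100,75,4)])
b=np.hstack([crop(T,180,135,100,75,4),crop(T,300,130,100,75,4)])
cv2.imwrite('pics/m.png',np.vstack([a,b]))
E
```

```text
(no output)
```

View pics/m.png

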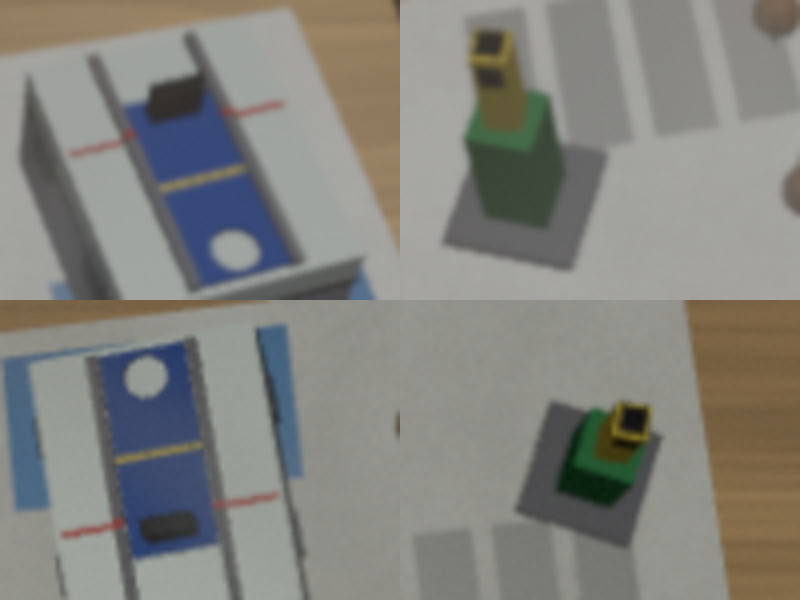

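The mosaic shows the red ends, yellow-line ends, hole and tab clearly in both views. The handle top's centre is at about (490,45) in the scene panel and (631,422) in the top panel. Now I'll triangulate.

```bash
python3 - <<'E'
from h import *; import pickle
np.set_printoptions(precision=4,suppress=True)
d=pickle.load(open('f0.pkl','rb')); S,T=d['scene'],d['top']
s=lambda x,y:(S,(295+x/4-.375,180+y/4-.375)); t=lambda x,y:(T,(180+x/4-.375,135+y/4-.375))
s2=lambda x,y:(S,(175+x/4-.375,215+y/4-.375)); t2=lambda x,y:(T,(300+x/4-.375,130+y/4-.375))
P={}
for n,a,b in [('redR',s(70,154),t(278,195)),('redL',s(283,103),t(62,234)),('yelR',s(160,187),t(202,146)),('yelL',s(245,171),t(116,160)),
 ('hole',s(235,250),t(147,77)),('probetop',s2(90,45),t2(231,122)),('tabtop',s(174,81),t(168,223))]:
    x,e=tri(a,b); P[n]=x; print(n,x,np.round(e,4))
# known-height versions
red=[onz(*t(278,195),.110),onz(*t(62,234),.110)]; reds=[onz(*s(70,154),.110),onz(*s(283,103),.110)]
print('top',red,'scene',reds)
print('yel top',onz(*t(202,146),.114),onz(*t(116,160),.114),'sc',onz(*s(160,187),.114),onz(*s(245,171),.114))
print('hole',onz(*t(147,77),.114),onz(*s(235,250),.114))
print('foot top',[onz(*t2(*p),.008)[:2] for p in [(152,102),(260,135),(228,247),(116,212)]])
print('foot sc',[onz(*s2(*p),.008)[:2] for p in [(43,243),(172,270),(208,150)]])
print('rim corners',[onz(*t2(*p),.19)[:2] for p in [(219,103),(251,105),(245,141),(210,136)]])
E
```

```text
redR [0.5406 0.0949 0.1106] [0.0005 0.0005]
redL [0.5133 0.2438 0.1111] [0.0006 0.0006]
yelR [0.5742 0.1478 0.1145] [0.0003 0.0003]
yelL [0.565 0.207 0.111] [0.001 0.001]
hole [0.6238 0.1874 0.1113] [0.0003 0.0003]
probetop [ 0.5901 -0.1923  0.1876] [0.0008 0.0008]
tabtop [0.5155 0.1647 0.1479] [0.0013 0.0013]
top [array([0.5408, 0.0955, 0.11  ]), array([0.5136, 0.2447, 0.11  ])] scene [array([0.5402, 0.0945, 0.11  ]), array([0.5125, 0.2435, 0.11  ])]
yel top [0.5744 0.1481 0.114 ] [0.5647 0.2076 0.114 ] sc [0.5739 0.1476 0.114 ] [0.5669 0.2051 0.114 ]
hole [0.6232 0.1873 0.114 ] [0.6254 0.1864 0.114 ]
foot top [array([ 0.645 , -0.1643]), array([ 0.6199, -0.2464]), array([ 0.5339, -0.22  ]), array([ 0.5603, -0.1357])]
foot sc [array([ 0.6224, -0.2482]), array([ 0.6497, -0.1635]), array([ 0.5609, -0.1364])]
rim corners [array([ 0.6022, -0.1835]), array([ 0.601 , -0.2045]), array([ 0.577, -0.2  ]), array([ 0.5802, -0.1771])]
```

The measured heights agree with the text: lid 0.110, shutter top 0.114, probe top 0.188. This puts the box yaw at about 10.4°, the port near (0.581, 0.179), the tab near (0.517, 0.167) and the shutter at about 1 mm. I'll move above the tab and look from there.

```bash
cat >> h.py <<'E'
def down(yaw,flip=False):
    "tool pointing down, jaws along world direction yaw"
    z=np.array([np.cos(yaw),np.sin(yaw),0])*(-1 if flip else 1); y=np.array([0,0,-1.])
    return R.from_matrix(np.column_stack([np.cross(y,z),y,z])).as_rotvec()
def snap(arm,n,pk):
    import pickle
    s=arm.get_state(); f=arm.grab_frame(n); f['s']=s; pickle.dump(f,open(pk,'wb')); return f
yaw=np.arctan2(.0273,.1489); bx=np.array([np.cos(yaw),np.sin(yaw),0]); by=np.array([-np.sin(yaw),np.cos(yaw),0])
E
python3 - <<'E'
from h import *; from station import arm
np.set_printoptions(precision=3,suppress=True)
p=[.517,.167,.37]
for fl in (0,1): print(fl,arm.solve_ik(p,down(yaw,fl)),arm.solve_ik([.58,.18,.35],down(yaw,fl)))
for fl in (0,1):
  for k in (0,np.pi/2): print(fl,arm.solve_ik([.59,-.192,.3],down(np.radians(-17)+k,fl)))
q=[(arm.solve_ik(p,down(yaw,fl)),fl) for fl in (0,1)]
fl=min((x for x in q if x[0] is not None),key=lambda x:abs(x[0][5]))[1]; print('flip',fl)
arm.reach(p,down(yaw,fl)); arm.grip(.05,15)
f=snap(arm,'wrist','w1.pkl'); print(f['s']['time_s'],f['s']['eef_pos'])
cv2.imwrite('pics/w1.png',cv2.resize(f['img'],(800,600),interpolation=cv2.INTER_CUBIC))
E
```

```text
0 [ 0.097  0.381  1.495 -0.     1.265 -0.085] [ 0.108  0.537  1.312 -0.     1.293 -0.073]
1 None None
0 [-0.503  0.612  1.324  0.     1.205 -0.206]
0 [-0.503  0.612  1.324 -0.     1.205 -1.777]
1 None
1 [-0.503  0.612  1.324  0.     1.205  1.364]
flip 0
2.7083 [0.517 0.167 0.37 ]
```

View pics/w1.png

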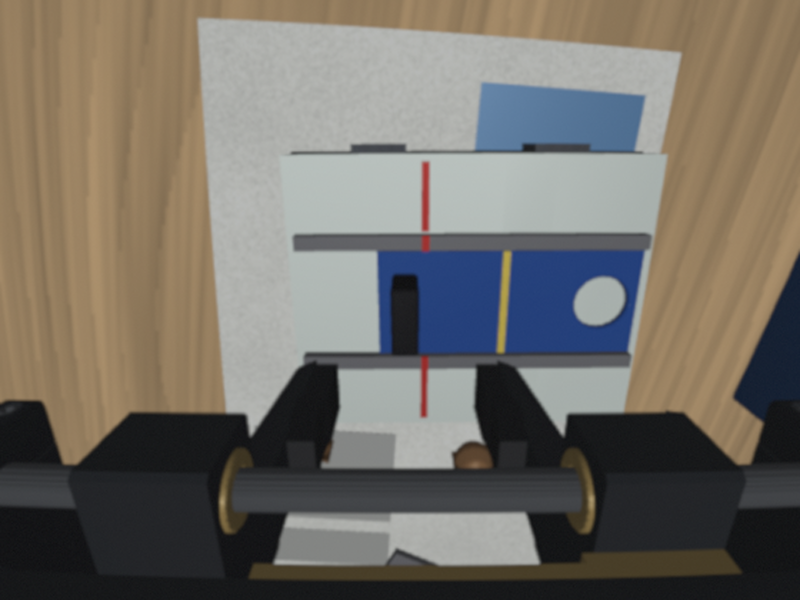

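The wrist view shows the red line at (426,162) to (424,416), the yellow line at (507,252) to (501,353), the hole at (599,301) and the tab's top face at about (405,322), all of it clear of the fingers.

```bash
python3 - <<'E'
from h import *; import pickle
np.set_printoptions(precision=4,suppress=True)
f=pickle.load(open('w1.pkl','rb')); g=lambda u,v,z: onz(f,(u*.7-.15,v*.7-.15),z)
a,b=g(426,162,.11),g(424,416,.11); print('red',a,b,'yaw',np.degrees(np.arctan2(a[0]-b[0],b[1]-a[1]))+0, np.degrees(np.arctan2(-(a-b)[0],(a-b)[1])))
y1,y2=g(507,252,.114),g(501,353,.114); print('yel',y1,y2,'mid',(y1+y2)/2)
h=g(599,301,.114); print('hole',h)
t=g(405,322,.144); print('tab',t)
m=(a+b)/2; print('along x rel red: yel',((y1+y2)/2-m)@bx,'hole',(h-m)@bx,'tab',(t-m)@bx)
r1,r2=g(297,242,.117),g(640,242,.117); print('rail yaw',np.degrees(np.arctan2(*(r2-r1)[[1,0]])))
E
```

```text
red [0.514  0.2427 0.11  ] [0.5421 0.094  0.11  ] yaw -169.2702158252792 10.729784174720807
yel [0.5656 0.2051 0.114 ] [0.5772 0.1464 0.114 ] mid [0.5714 0.1757 0.114 ]
hole [0.6235 0.1874 0.114 ]
tab [0.5168 0.1674 0.144 ]
along x rel red: yel 0.0439665728276348 hole 0.09736580950633643 tab -0.01118235868068194
rail yaw 10.47650686728499
```

```bash
python3 - <<'E'
from h import *; from station import arm
np.set_printoptions(precision=4,suppress=True)
t=np.array([.5168,.1674,.287]); o=down(yaw)
print(arm.servo_line(t,.15,o,contact_N=8))
arm.grip(.0,15); s=arm.get_state(); print('w',s['width'],s['eef_pos'],s['contact_force'])
arm.servo_line(t-.044*bx,.05,o); arm.sleep(.2)
s=arm.get_state(); print(s['width'],s['eef_pos'],s['contact_force'])
f=snap(arm,'wrist','w2.pkl'); print(s['time_s'])
cv2.imwrite('pics/w2.png',crop(f,180,80,300,225,8/3))
E
```

```text
False
w 0.014053114361512686 [0.5168 0.1674 0.2872] [-1.3276 -0.4616  2.6959]
0.013831784239323843 [0.4735 0.1594 0.2871] [-0.5466 -3.5155  5.1399]
5.325
```

View pics/w2.png

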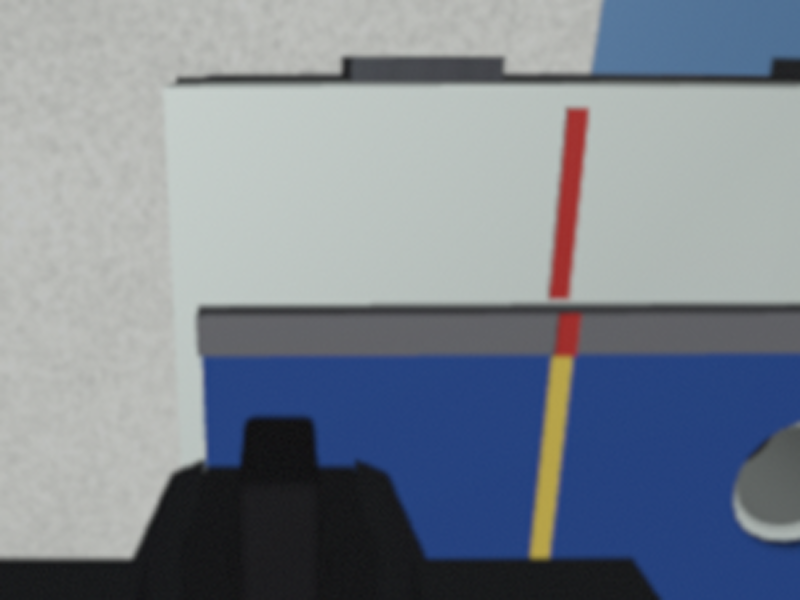

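The yellow line at (562,357) continues the red mark, which at rail height is at (567,355) and at lid level about (554,355). Interpolated to shutter height the mark is at 561, so the line is within 0.3 mm. I'll let go, then view the port and the probe from above.

```bash
python3 - <<'E'
from h import *; from station import arm
np.set_printoptions(precision=4,suppress=True)
o=down(yaw); p=arm.get_state()['eef_pos']
arm.grip(.05); arm.servo_line(p+[0,0,.08],.15,o)
arm.reach([.581,.1785,.37],o); arm.sleep(.2)
f=snap(arm,'wrist','w3.pkl'); print(f['s']['eef_pos'])
arm.grip(.07); arm.reach([.59,-.192,.45],down(np.radians(-17))); arm.sleep(.2)
g=snap(arm,'wrist','w4.pkl'); print(g['s']['eef_pos'],g['s']['time_s'])
cv2.imwrite('pics/w34.png',np.hstack([crop(f,180,100,200,225,2),crop(g,180,100,200,225,2)]))
E
```

```text
[0.5803 0.1785 0.3702]
[ 0.5903 -0.1911  0.4499] 9.6083
```

View pics/w34.png

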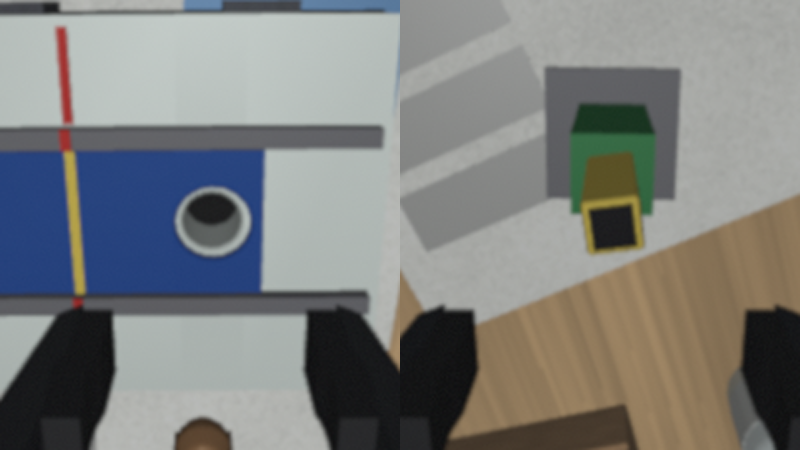

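Left panel: the shutter stayed, the line still meets the marks, and the port (about (213,221)) sits inside the shutter hole. Right panel: the stand is square to the gripper and the handle's top has corners (582,201), (637,196), (643,246), (590,254), so it is turned a few degrees from the stand.

```bash
python3 - <<'E'
from h import *; import pickle
np.set_printoptions(precision=4,suppress=True)
f=pickle.load(open('w3.pkl','rb'));g=pickle.load(open('w4.pkl','rb'))
d=pickle.load(open('f0.pkl','rb'))
F=lambda u,v:(180+u/2-.25,100+v/2-.25)
h=onz(f,F(213,221.5),.114); print('hole',h,'ext',[onz(f,F(*p),.114)[:2] for p in((175,222),(251,222),(213,187),(213,257))])
b=onz(f,F(212.5,220),.110); print('bore',b,'ext',[onz(f,F(*p),.11)[:2] for p in((182,221),(243,221),(212,191),(212,249))])
C=np.array([onz(g,F(*p),.19) for p in((182,201),(237,196),(243,246),(190,254))]); print(C,'ctr',C.mean(0))
for i in range(4):
    e=C[(i+1)%4]-C[i]; print(np.linalg.norm(e),np.degrees(np.arctan2(e[1],e[0])))
cp=np.array(F(*np.mean([(182,201),(237,196),(243,246),(190,254)],0)))
print('tri',tri((g,cp),(d['top'],(300+231/4-.375,130+122/4-.375)),(d['scene'],(175+90/4-.375,215+45/4-.375))))
foot=np.array([onz(g,F(*p),.008) for p in((145,68),(280,69),(275,199),(146,197))]);print(foot.mean(0), [np.degrees(np.arctan2(*(foot[1]-foot[0])[[1,0]])),np.degrees(np.arctan2(*(foot[2]-foot[3])[[1,0]]))])
ct=np.array([onz(g,F(*p),.11) for p in((171,134),(255,134),(252,213),(173,213))]);print('coltop',ct.mean(0))
# red/yellow check: mark at line intersection
r=[onz(f,F(*p),z) for p,z in(((61,28),.11),((68,122),.11),((65,138),.117),((78,303),.117))]; y=[onz(f,F(*p),.114) for p in((69,153),(80,293))]
print('x: red',[(q@bx).round(4) for q in r],'yel',[(q@bx).round(4) for q in y],'y:',[(q@by).round(4) for q in r+y])
E
```

```text
hole [0.5822 0.1797 0.114 ] ext [array([0.5674, 0.1767]), array([0.5971, 0.1822]), array([0.5796, 0.1937]), array([0.585 , 0.1647])]
bore [0.5821 0.1789 0.11  ] ext [array([0.5701, 0.1762]), array([0.5943, 0.1807]), array([0.5797, 0.1908]), array([0.5842, 0.1664])]
[[ 0.5832 -0.18    0.19  ]
 [ 0.6047 -0.1844  0.19  ]
 [ 0.6012 -0.2057  0.19  ]
 [ 0.5793 -0.2027  0.19  ]] ctr [ 0.5921 -0.1932  0.19  ]
0.022020700208192148 -11.479005471914887
0.021560499202697724 -99.5575883661503
0.022000627920235515 172.31868200104162
0.023019162339348833 80.49091467318992
tri (array([ 0.5909, -0.1927,  0.1884]), [np.float64(0.001417528713663102), np.float64(0.0015434985005299186), np.float64(0.0004878460629115033)])
[ 0.5919 -0.1939  0.008 ] [np.float64(-17.32506225208118), np.float64(-17.8453083790549)]
coltop [ 0.5923 -0.1938  0.11  ]
x: red [np.float64(0.549), np.float64(0.5492), np.float64(0.5493), np.float64(0.5495)] yel [np.float64(0.5497), np.float64(0.55)] y: [np.float64(0.1457), np.float64(0.1108), np.float64(0.1061), np.float64(0.0372), np.float64(0.0996), np.float64(0.0403)]
```

```bash
python3 - <<'E'
from h import *; from station import arm
np.set_printoptions(precision=4,suppress=True)
o=down(np.radians(-9.5)); p=np.array([.592,-.1932,.297])
arm.reach(p+[0,0,.13],o)
print(arm.servo_line(p,.12,o,contact_N=8)); arm.grip(0,25); s=arm.get_state(); print(s['width'],s['eef_pos'],s['contact_force'])
arm.servo_line(p+[0,0,.175],.12,o)
s=arm.get_state(); print(s['width'],s['eef_pos'],s['contact_force'])
o2=down(yaw); arm.reach([.582,.179,.472],o2); arm.servo_line([.582,.179,.414],.08,o2); arm.sleep(.5)
f=snap(arm,'wrist','w5.pkl'); g=snap(arm,'scene','s5.pkl'); print(f['s']['eef_pos'],f['s']['time_s'],f['s']['contact_force'])
cv2.imwrite('pics/w5.png',np.hstack([crop(f,205,130,150,225,8/3),crop(g,300,120,100,150,4)]))
E
```

```text
False
0.02393165304061963 [ 0.592  -0.1932  0.297 ] [-0.2893  0.7365  0.2602]
0.02373227666954426 [ 0.592  -0.1932  0.4713] [-0.7549 -0.8438 -0.8747]
[0.582  0.179  0.4141] 16.2833 [-0.6265 -0.4211 -1.0721]
```

View pics/w5.png

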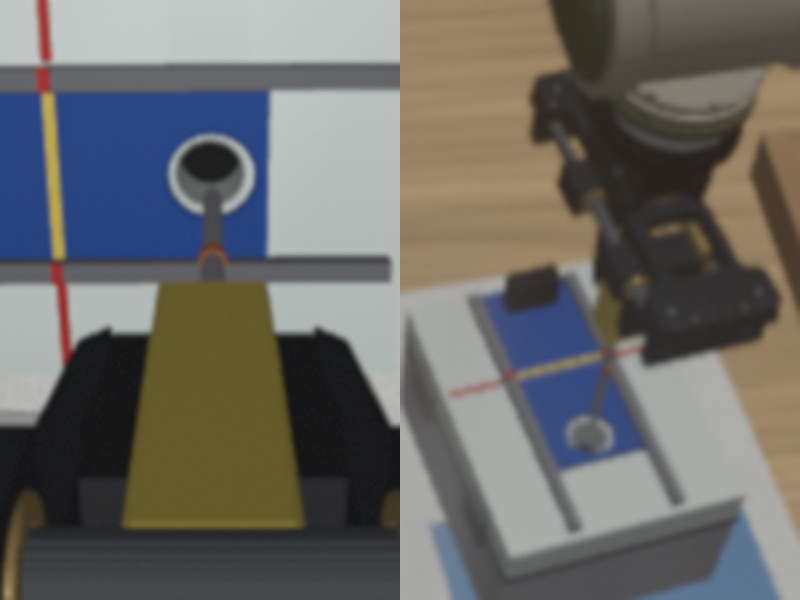

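Left panel: the tip is at about (213,194), the band at (213,254) and the port centre at about (211,173). Right panel: the tip is at about (595,417) and the port at (590,436). Next: tip and stem position, then the offset to the port.

```bash
python3 - <<'E'
from h import *; import pickle
np.set_printoptions(precision=4,suppress=True)
f=pickle.load(open('w5.pkl','rb'));g=pickle.load(open('s5.pkl','rb'))
k=3/8; F=lambda u,v:(205+u*k-.3,130+v*k-.3); G=lambda u,v:(300+(u-400)/4-.375,120+v/4-.375)
print('tip tri',tri((f,F(213,195)),(g,G(595,417))))
print('tip on z',onz(f,F(213,194),.127),'band',onz(f,F(213,254),.187),'scene tip',onz(g,G(595,417),.127),'scene band',onz(g,G(607,370),.187))
print('hole w',onz(f,F(211.5,174),.114),'s',onz(g,G(590,435),.114))
for X in([.582,.179,.127],[.582,.179,.187]):
    a=proj(f,np.array(X)); b=proj(g,np.array(X)); print('expected',(a+.3-[205,130])/k,(b+.375-[300,120])*4+[400,0])
E
```

```text
tip tri (array([0.5829, 0.1789, 0.1345]), [np.float64(8.92889056179143e-05), np.float64(8.928890561764926e-05)])
tip on z [0.5833 0.1768 0.127 ] band [0.5827 0.1794 0.187 ] scene tip [0.5781 0.181  0.127 ] scene band [0.5841 0.1784 0.187 ]
hole w [0.5822 0.1797 0.114 ] s [0.5831 0.1787 0.114 ]
expected [210.4714 187.0253] [593.1139 422.2526]
expected [209.9954 254.7858] [607.2722 367.1396]
```

The band agrees with expectation, but the tip reads 7 mm too high. It probably blends into the dark bore, so I'll enlarge it with more contrast.

```bash
python3 - <<'E'
from h import *; import pickle
f=pickle.load(open('w5.pkl','rb'));g=pickle.load(open('s5.pkl','rb'))
a=crop(f,262,175,45,60,9); b=crop(g,325,200,45,60,9)
cv2.imwrite('pics/z5.png',cv2.LUT(np.hstack([a,b])[:,:800],np.array([255*(i/255)**.5 for i in range(256)]).clip(0,255).astype('uint8')))
E
```

```text
(no output)
```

View pics/z5.png

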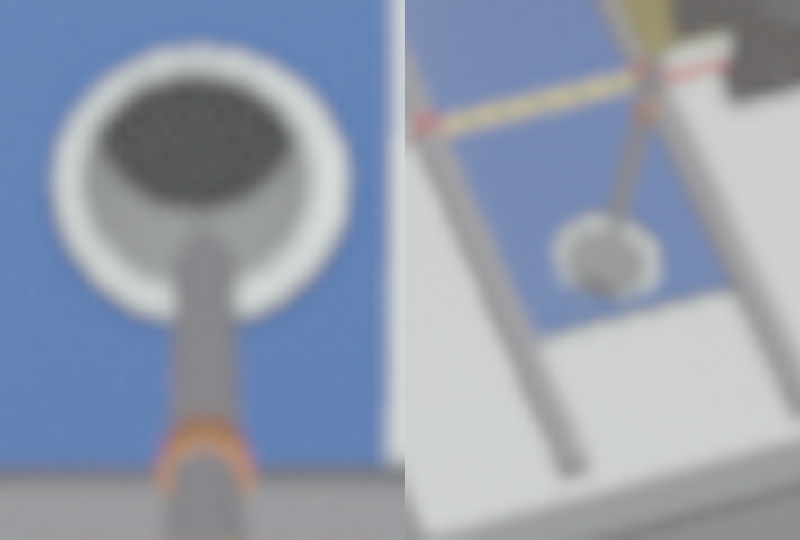

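At the given height, the tip is about 0.6 mm to +bx and 3 mm to -by of the port centre, and the band about 2 mm to -by. The radial clearance is 9 mm, so lowering is safe. I'll shift part of that, lower it under contact watch, then compare the band with the port rim directly, since both will then be at the same height.

```bash
python3 - <<'E'
from h import *; from station import arm
np.set_printoptions(precision=4,suppress=True)
o=down(yaw); p=np.array([.582,.179,.414])+.002*by-.0006*bx
arm.servo_line(p,.05,o); print(arm.servo_line([p[0],p[1],.337],.05,o,contact_N=4)); arm.sleep(.5)
f=snap(arm,'wrist','w6.pkl'); g=snap(arm,'scene','s6.pkl'); print(f['s']['eef_pos'],f['s']['time_s'],f['s']['contact_force'],f['s']['width'])
a=crop(f,255,150,50,75,8); b=crop(g,325,200,50,75,8)
cv2.imwrite('pics/z6.png',cv2.LUT(np.hstack([a,b]),np.array([255*(i/255)**.6 for i in range(256)]).clip(0,255).astype('uint8')))
E
```

```text
False
[0.581  0.1809 0.337 ] 18.825 [-0.3818  0.108  -0.8278] 0.02390481486192537
```

View pics/z6.png

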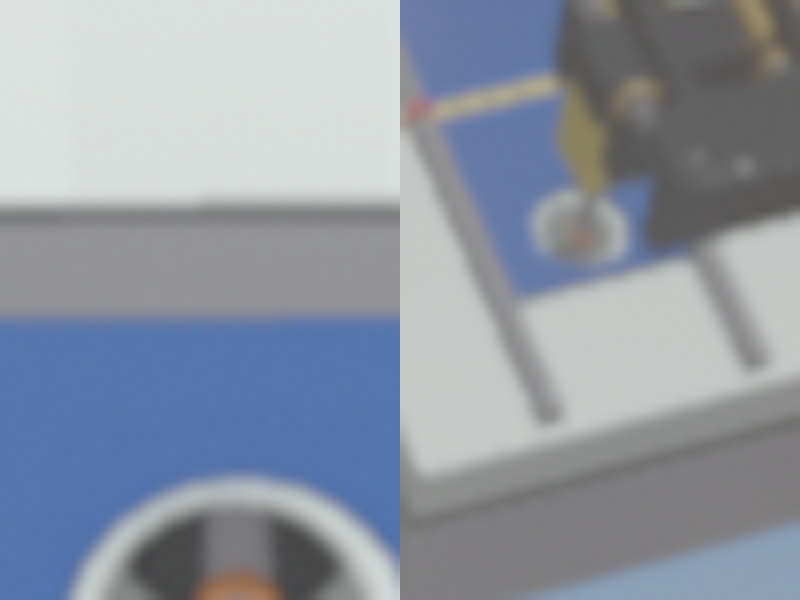

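The band is down in the port but the wrist crop sits too high. The scene panel shows the band at (582,236) inside a hole centred near (580,229). I'll re-crop the same wrist frame.

```bash
python3 - <<'E'
from h import *; import pickle
f=pickle.load(open('w6.pkl','rb'))
cv2.imwrite('pics/z6b.png',cv2.LUT(crop(f,255,200,60,50,12),np.array([255*(i/255)**.6 for i in range(256)]).clip(0,255).astype('uint8')))
for X in([.5823,.179,.11],[.581,.1809,.11]): print((proj(f,np.array(X))+.46-[255,200])*12)
E
```

```text
[362.31703662 341.07090511]
[346.46811432 308.08517175]
```

View pics/z6b.png

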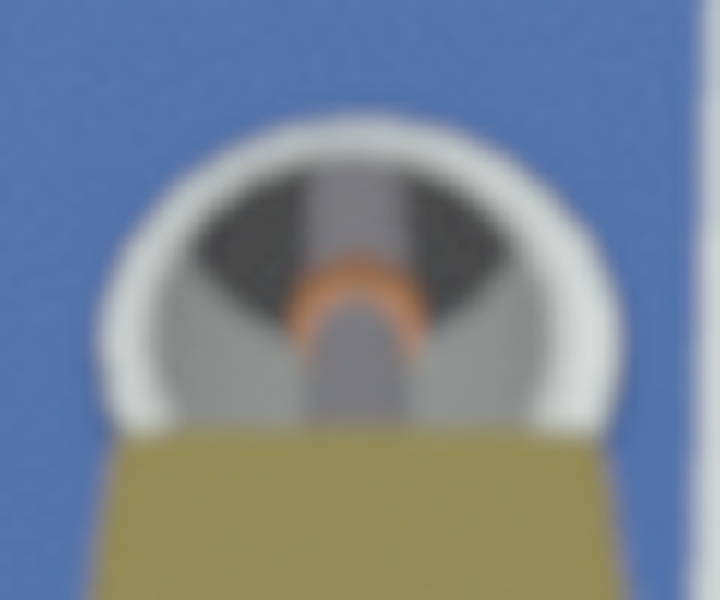

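The band centre reads about (357,335) against the bore centre at about (355,343), so it is within 0.5 mm. I'll check upright and height numerically: the stem line in the earlier scene frame, and the handle's lower edge in this one.

```bash
python3 - <<'E'
from h import *; import pickle
np.set_printoptions(precision=2,suppress=True)
f=pickle.load(open('w6.pkl','rb'));g=pickle.load(open('s5.pkl','rb'));g6=pickle.load(open('s6.pkl','rb'))
im=g['img'].astype(float)
A=np.array([.582,.179,0])
for lab,tl in(('vert',0),('tilt1.4',np.tan(np.radians(1.4)))):
    out=[]
    for z in np.linspace(.135,.18,5): out.append(proj(g,A+[0,0,z]+by*tl*(z-.267)))
    print(lab,np.polyfit([o[1] for o in out],[o[0] for o in out],1), out[0],out[-1])
R_=[];Cc=[]
for r in range(214,224):
    c0=347.9+(225.2-r)*.26; cs=np.arange(int(c0)-4,int(c0)+6)
    w=np.clip(im[r,cs,0].max()-im[r,cs,0]-8,0,None) if False else np.clip(np.median(im[r,cs,0]-im[r,cs,2])-(im[r,cs,0]-im[r,cs,2]),0,None)
    c=(w*cs).sum()/w.sum(); R_.append(r);Cc.append(c)
print('meas',np.polyfit(R_,Cc,1),np.array(Cc))
e=np.r_[f['s']['eef_pos'][:2],0]; sc=lambda X:(proj(f,X)+.46-[255,200])*12
for tl in(0,.0244):
    print('handle low edge',sc(e+[0,0,.150]+by*(.012-tl*.04)),'band',sc(e+[0,0,.11]-by*tl*.08))
print('scene6 band',(proj(g6,e+[0,0,.11]+bx*.004)+.44-[325,200])*8+[400,0],'hole',(proj(g6,np.array([.5823,.179,.114]))+.44-[325,200])*8+[400,0])
print(R.from_rotvec(f['s']['tool_rot']).as_matrix()[:,1]*1000)
E
```

```text
vert [ -0.26 405.75] [348.36 223.42] [351.01 213.08]
tilt1.4 [ -0.29 412.22] [347.18 223.71] [350.21 213.27]
meas [ -0.69 501.07] [353.26 353.1  352.59 352.   349.9  349.3  348.91 348.68 348.36 347.57]
handle low edge [344.71 390.05] band [347.13 308.5 ]
handle low edge [344.73 408.75] band [347.16 339.12]
scene6 band [588.84 241.6 ] hole [581.09 228.44]
[    0.      -0.01 -1000.  ]
```

The evidence agrees. The offset is a plain sideways shift of about 2 mm, already corrected. The handle's apparent width (41.1 px, depth 0.184 m against 0.182 m expected) confirms the height, and the tool axis is vertical. Handing in.

```bash
python3 - <<'E'
from station import arm
s=arm.get_state(); print(s['time_s'],s['eef_pos'],s['contact_force'],s['width'],abs(s['dq']).max()); print(arm.hand_in())
E
```

```text
18.925 [0.58104629 0.18085829 0.3370093 ] [ 0.24325791 -0.1917718  -1.37712956] 0.023583829659790105 0.002453491642385636
the job is handed in; nothing more can be done
None
```

I pulled the shutter to its mark and let go, then lowered the probe through the port and handed the job in at about 19 s while holding it still there. I used about 8.5 s of that on the shutter and the rest on the probe.

**Shutter:** I pulled it out 44 mm by its tab. After release the yellow line met the red marks to within about 0.5 mm, and it was still there in the last scene picture.

**Probe:** I gripped it at 25 N, with no contact detected while lowering and only about 1.4 N on the wrist at the end, roughly the probe's weight. The band is about 0.5 mm from the centre of the port.

**Checks that disagreed:**
- **Height:** The scene camera put the band 2–3 mm higher than the arm's position does, about 0.7 px and near that camera's limit. The handle's apparent size in the wrist picture supported the arm's figure.
- **Tilt:** Readings of the stem left a tilt of up to about 1° unresolved; the tool axis itself was vertical.
- **Image fit:** My attempt to fit the stem's line in the scene picture was too noisy to use.

I did not take a final picture to check the loose items; none of the moves met unexpected contact.

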